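Shift the guarded selector lever through its zigzag gate

ROBOT

A 7-joint arm with a two-finger parallel gripper is mounted at the origin on the work surface; the furniture and walls round the work are solid. World frame = base frame: x ahead of the robot, y to its left, z up, the work surface at z = 0. Lengths are in m, angles in rad, forces in N, time in s.
With the tool pointing down it reaches from about 0.4 to 0.85 m from the base axis. Payload 10.4 kg.
Tool frame: the origin (TCP) lies midway between the tips of the shut fingers; the grasp point (between the pads) lies 19 mm behind it (robot.tcp_to_grasp is the distance from the TCP to the grasp point, in m); z points along the fingers, y is the line along which they close (so a half turn about z gives the same grasp; the last joint's range is limited). The gripper opens to 87 mm and grips with 3 to 60 N. Pads are 19 mm wide; open, the fingers measure 117 mm over their backs; the gripper's body (75 mm by 190 mm) begins 51 mm behind the grasp point.
Start: joints at [-1.356, 0.332, -0.065, 1.46, 0.022, 1.35, -0.088], TCP at [0.147, 0.607, 0.223] pointing down, gripper open.
Joint ranges: [-2.6, 2.6], [-0.5, 2.12], [-1.47, 1.34], [0.16, 2.42], [-1.27, 4.41], [0.06, 2.06], [-2.6, 2.6]. Speed limits (rad/s): [2.22, 2.22, 2.79, 2.79, 3.14, 3.14, 3.14].

INTERFACE

Orientations are given as a unit quaternion [x, y, z, w].
In Python, from cell import robot gives the robot as it stands.
- The arm moves only by the tool send_rows, never from a script. Its arguments are lists of equal length, an entry for each row: "linear": the shift along the world's x, y, z in m, a list of three; "dr": the turn, a rotation vector about the world's x, y, z in degrees, a list of three; "fingers": the closure, from 0 (fully open) to 1 (shut). In form: {"linear": [[x, y, z], ...], "dr": [[wx, wy, wz], ...], "fingers": [fingers, ...]}. A call has 1 to 8 rows; each row is the pose to reach, as a shift and turn from the pose commanded when the call began; what a row does not reach only later rows make up. A row lasts 1/8 s, in which the tool goes at most 62.5 mm and 10.7 degrees, less where a joint would pass 70% of its speed; a pose out of reach is approached as far as the arm can. A call with a gripper value outside its range is refused whole. The fingers move at their own pace and stop on an object; "squeeze" is the grip in N (left out, the last holds). Time passes only in rows, so rows that repeat a pose let the fingers close. It gives the time, the measured TCP pose, the force, the opening and the grip force at its end, in the units of the state.
- robot.sense(): the state, without advancing time (a new reading comes with each control period).
- robot.read_camera(name): name is "scene" or "top" or "wrist"; returns the picture (420x560x3 uint8, blue, green, red); there is no depth.
- robot.camera_model(name): a dict with "vertical_fov" (degrees; the focal length in pixels is half the picture's height over the tangent of half this angle, whatever the lens; pixels are square), "cx", "cy" (the principal point, pixels), "view" (4x4, takes a point from world to camera coordinates). Camera axes: x right, y up, looking along -z (the intrinsics and any distortion apply to the point x, -y, -z); pixel columns grow to the right and rows downward; lengths in m; the calibration is good to about 2 mm. The wrist camera is an equidistant fisheye: a pixel r from the principal point sees the ray r / f radians off the axis. A picture is of the moment at which its call begins: read the wrist's pose just before it. camera_model takes no time and is no camera call; for the wrist camera it gives the pose at the moment of the call.
- robot.job_done(): hands the job in; it is judged then, once.
The state is a dict: "t": time; "joints": joint angles; "qd": joint speeds; "joint_efforts": joint torques, N m; "position": TCP position; "tcp_rot": TCP orientation; "ft_force": force on the tool from outside, world axes, zero at the start; "wrist_torque": the same for the moment, N m; "grip_width": opening from 0.0 (shut) to 1.0 (fully open); "grip_force": force on a finger pad.
Only numpy, scipy, OpenCV 4.12 (cv2) and the standard library are available. Lean on these libraries where they do the work, as an engineer would, in place of code of your own. Each camera call takes 0.05 s, during which the arm holds its last target. There are 200 camera calls.

TASK

Shift the tubing selector from park to run: take its black lever through the Z-shaped slot of the grey gate box, along to the first corner, then across to the second corner, then along the last leg fully home to the end of the slot, lifting it over the pair of low ridges that guards the start of the second and of the third leg and letting it drop down fully again behind them. The tall fins leave room for fingers only in line with the leg being travelled, so at each corner let the lever stand on its own, down and let go, before you take it again a quarter turn round. Leave the bottles and the jar beside it undisturbed.

Things in the scene. Friction and masses are not known exactly. Their poses are not given: they have to be found in the camera images.
- gate: Grey selector box fixed to the bench, 148 x 150 mm, aluminium top plate 60 mm above the bench, three white hose barbs at the +x side. Origin: centre of the underside; x, y along its sides, z up. The 16 mm wide Z slot in the plate has its centre line through (-35,-50), (-35,0), (35,0), (35,50) mm in this frame: first leg +y, second leg +x, third leg +y.
- gate_fins (a point): Centre of the plate's top face. Four grey fins stand 62 mm above the plate: two of 26 x 52 mm (x by y) centred at (0,-47) and (0,47) mm, two of 12 x 52 mm at (-62,-47) and (62,47) mm, gate axes. They leave a lane 42 mm wide over each leg, open at its ends; fingers straddling the lever across the lane do not fit between the fins.
- gate_ridge1 (a point): Middle of the first pair of steel ridges, 8 mm high, 6 mm thick, on either side of the slot across the second leg at x = -17..-11 mm of the gate's frame; at the plate's top face.
- gate_ridge2 (a point): Middle of the second pair of ridges, alike, across the third leg at y = 18..24 mm of the gate's frame.
- lever: The lever: a black upright square grip 28 x 28 x 44 mm (16 to 60 mm above the plate when down) on a 12 mm stem with a 26 mm square steel collar at the plate, which catches on the ridges when down. It neither turns nor tips; it slides in the slot (1 to 2 N friction, 2 mm side play, firm stops), stays where left, and can be lifted. Origin: stem axis at plate level when down; axes as the gate's.
- lever_grip (a point): Point on the lever's axis 40 mm above the plate (100 mm above the bench) when down, 2 mm above the middle of the black grip. Axes parallel to the gate's.
- gate_corner1 (a point): First corner of the slot, where the first leg meets the second; on the slot's centre line, at the plate's top face.
- gate_corner2 (a point): Second corner of the slot, where the second leg meets the third; centre line, plate's top face.
- gate_end (a point): End position (run): where the lever's axis stands when it is fully home at the end of the third leg; plate's top face.
- lever_along (a joint): Travel of the lever along the gate's +y (m): 0 at park, 0.050 at both corners and all along the second leg, 0.100 at the end.
- lever_cross (a joint): Travel of the lever along the gate's +x (m): 0 in the first leg, 0.070 in the third.
- lever_lift (a joint): Height by which the lever is lifted (m): 0 down, 0.014 fully up (stop). It must be over 0.009 to pass the ridges; a spring and its weight (about 5 to 7 N) push it down when let go.
- amber_bottle: Loose brown bottle, 60 mm diameter, 123 mm tall, upright; bystander. Origin: centre of its underside.
- buffer_bottle: Loose white bottle with a yellow cap, 60 mm diameter, 118 mm tall, upright; bystander. Origin: centre of its underside.
- jar: Loose squat jar, 48 mm diameter, 57 mm tall, upright; bystander. Origin: centre of its underside.

How it is judged:
By the outcome, as a careful person would: the job done as asked, in the order asked, and still so for the second after the job is handed in, with the robot touching nothing.
It also fails if it takes over 64 s, if anything falls off the work surface, if the arm or the gripper's body presses on something with over 40 N, if the wrist force passes 120 N, or if a joint passes its speed limit or range.

## Working session

There is one attempt and no reset: what is moved stays moved. The work goes in short steps, Python scripts to look and compute and a tool call to move; the robot and the scene stay as the last step left them, time stands still between calls to the robot, and variables do not carry over. Pictures are saved under pics/ and viewed, at most 10 in all, crops included, and the job is handed in when it is done.

Besides the shell and the picture viewer there is one more tool, called as name(argument=value, ...) on one line, values as JSON. send_rows: Moves the arm, as the interface text tells. Its arguments: {"type":"object","properties":{"linear":{"type":"array"},"dr":{"type":"array"},"fingers":{"type":"array"},"squeeze":{"type":"number"}},"required":["linear","dr","fingers"]}

```bash
mkdir -p pics; ls
python3 - <<'E'
from cell import robot
import cv2
s=robot.sense();print(s)
for n in("top","scene"):
    cv2.imwrite(f"pics/{n}0.png",robot.read_camera(n)); m=robot.camera_model(n);print(n,m)
E
```

```text
pics
{'t': 0.0, 'joints': array([-1.35559422,  0.33287528, -0.06472694,  1.4609599 ,  0.02160495,
        1.34990185, -0.08852086]), 'qd': array([-0.00158046, -0.0001979 ,  0.00036263, -0.00011934, -0.00198388,
       -0.0002607 ,  0.00028357]), 'joint_efforts': array([-6.28981684e-05, -6.23257041e+01,  2.44324270e-02, -3.89896631e+01,
       -6.13795244e-02,  3.97528277e-02,  1.41395749e-04]), 'position': array([0.14712804, 0.60702618, 0.22174301]), 'tcp_rot': array([ 1.18607619e-01,  9.92940939e-01, -7.22203727e-04, -5.39865924e-05]), 'ft_force': array([ 0.00205195, -0.35867489, -0.07423501]), 'wrist_torque': array([-0.01195221,  0.04809038,  0.03733765]), 'grip_force': 0.0, 'grip_width': 1.0018906149127587}
top {'vertical_fov': 48.82808815896891, 'cx': 280.4102826247758, 'cy': 204.4911092863042, 'view': array([[ 0.00910488, -0.99913378,  0.04060535, -0.31265784],
       [ 0.98122824,  0.01674963,  0.19212128, -0.50484942],
       [-0.19263498,  0.03809388,  0.98053079, -0.92213705],
       [ 0.        ,  0.        ,  0.        ,  1.        ]])}
scene {'vertical_fov': 50.268930336527916, 'cx': 284.6748219032413, 'cy': 211.6176025719396, 'view': array([[-0.98866045,  0.14933749, -0.01577413,  0.54276439],
       [-0.11090447, -0.65529882,  0.74718381, -0.19779475],
       [ 0.10124578,  0.74046051,  0.66443023, -0.7611633 ],
       [ 0.        ,  0.        ,  0.        ,  1.        ]])}
```

View pics/top0.png

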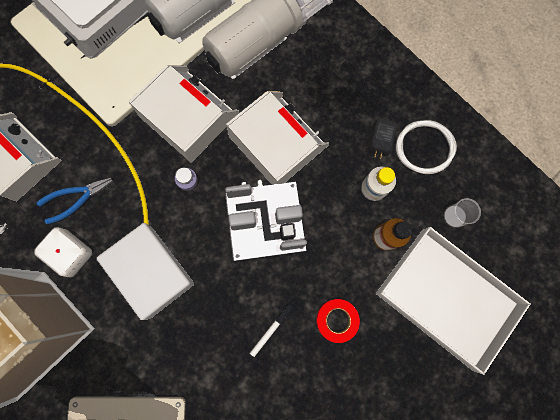

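View pics/scene0.png

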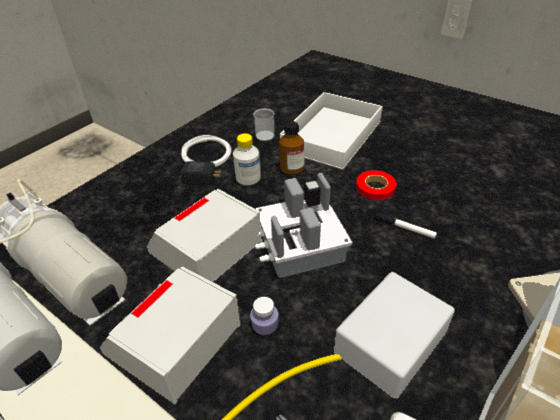

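Top view: gate around (266,220), lever at about (288,231), barbs upward (+x), bottles at (380,180) and (393,233), jar at (185,178). Zooming in for the plate's corners.

Run:
```python
import cv2
i=cv2.imread("pics/top0.png")[170:270,210:320]
cv2.imwrite("pics/crop0.png",cv2.resize(i,None,fx=6,fy=6,interpolation=cv2.INTER_CUBIC)[:600])
```

```text
(no output)
```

View pics/crop0.png

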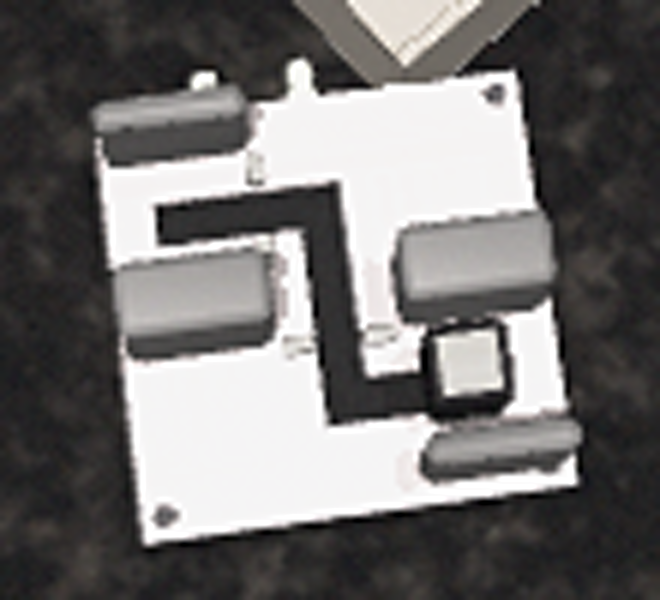

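```bash
cat > h.py <<'E'
import numpy as np, cv2
from scipy.optimize import least_squares
from scipy.spatial.transform import Rotation as R
def proj(m,P,fish=False):
    P=np.atleast_2d(P); c=P@m["view"][:3,:3].T+m["view"][:3,3]
    f=210/np.tan(np.radians(m["vertical_fov"]/2)); x,y,z=c[:,0],-c[:,1],-c[:,2]
    if fish:
        r=np.hypot(x,y); k=np.arctan2(r,z)/r
    else: k=1/z
    return np.c_[m["cx"]+f*k*x,m["cy"]+f*k*y]
def g2w(p,P):
    P=np.atleast_2d(P)/1000.; c,s=np.cos(p[2]),np.sin(p[2])
    return np.c_[p[0]+c*P[:,0]-s*P[:,1],p[1]+s*P[:,0]+c*P[:,1],P[:,2]]
def fit(m,px,G,p0=(.6,0,0),fish=False):
    r=least_squares(lambda p:(proj(m,g2w(p,G),fish)-px).ravel(),p0,x_scale=(.1,.1,.1))
    return r.x,r.fun.reshape(-1,2)
E
python3 - <<'E'
from h import *
from cell import robot
m=robot.camera_model("top")
px=np.array([(517,72),(578,485),(145,543),(332,422),(362,380),(340,183),(303,230)])/6+[210,170]-.42
G=[(74,-75,60),(-74,-75,60),(-74,75,60),(-43,8,60),(-27,-8,60),(43,-8,60),(27,8,60)]
p,r=fit(m,px,G);print(p,np.degrees(p[2]));print(r.round(2))
for n,q in dict(grip=(-35,-50,100),c1=(-35,0,60),c2=(35,0,60),end=(35,50,60)).items(): print(n,g2w(p,q).round(4))
print(proj(m,g2w(p,(-35,-50,120))), (np.array([470,363])/6+[210,170]))
# bottles: invert pixel at height
for n,u,h in(("buf",(386,176),.118),("amber",(400,230),.123),("jar",(185,173),.057)):
    print(n,least_squares(lambda q:(proj(m,(q[0],q[1],h))-u).ravel(),(.6,0)).x)
print(R.from_quat(robot.sense()["tcp_rot"]).as_matrix().round(3))
E
```

```text
[ 0.47433898 -0.27461574  0.14569776] 8.34786680100497
[[ 0.02 -0.12]
 [ 0.03  0.07]
 [-0.11  0.11]
 [-0.75  1.01]
 [ 0.9  -0.61]
 [ 0.17 -0.52]
 [-0.24  0.02]]
grip [[ 0.447  -0.3292  0.1   ]]
c1 [[ 0.4397 -0.2797  0.06  ]]
c2 [[ 0.509  -0.2695  0.06  ]]
end [[ 0.5017 -0.2201  0.06  ]]
[[293.30247237 229.45402725]] [288.33333333 230.5       ]
buf [ 0.5588215  -0.51633832]
amber [ 0.44857421 -0.53887984]
jar [ 0.57312807 -0.10299073]
[[-0.972  0.236 -0.   ]
 [ 0.236  0.972 -0.001]
 [-0.    -0.001 -1.   ]]
```

Crop: plate corners (517,72), (578,485), (145,543) fit the given size to within 1 px. The lever top at (470,363) sits about 10 mm inward of the nominal park, so I will check it from close by. Moving over, rising first.

send_rows(linear=[[0,0,0.06],[0.03,-0.02,0.12],[0.08,-0.05,0.15],[0.14,-0.08,0.15],[0.2,-0.13,0.15],[0.25,-0.18,0.15],[0.3,-0.23,0.15],[0.33,-0.28,0.15]], dr=[[0,0,-8],[0,0,-18],[0,0,-28],[0,0,-38],[0,0,-48],[0,0,-58],[0,0,-68],[0,0,-78]], fingers=[0,0,0,0,0,0,0,0], squeeze=30)

```text
t: 1.1
position: [0.4545, 0.3572, 0.372]
tcp_rot: [0.719, 0.695, -0.0, 0.0]
ft_force: [0.7, 0.8, 0.3]
grip_width: 1.0
grip_force: 0.0
```

send_rows(linear=[[0.02,-0.06,0],[0.03,-0.12,0],[0.04,-0.18,0],[0.04,-0.24,0],[0.04,-0.3,0],[0.04,-0.36,0],[0.03,-0.42,0],[0.02,-0.48,0]], dr=[[0,0,-10],[0,0,-20],[0,0,-30],[0,0,-40],[0,0,-50],[0,0,-60],[0,0,-70],[0,0,-80]], fingers=[0,0,0,0,0,0,0,0])

```text
t: 2.1
position: [0.4725, -0.123, 0.3724]
tcp_rot: [0.998, 0.07, -0.0, -0.0]
ft_force: [1.0, 0.2, 0.3]
grip_width: 1.002
grip_force: 0.0
```

send_rows(linear=[[-0.01,-0.05,-0.02],[-0.03,-0.1,-0.05],[-0.045,-0.14,-0.08],[-0.05,-0.16,-0.1],[-0.05,-0.165,-0.1],[-0.05,-0.165,-0.1]], dr=[[0,0,0],[0,0,0],[0,0,0],[0,0,0],[0,0,0],[0,0,0]], fingers=[0,0,0,0,0,0])

```text
t: 2.85
position: [0.4239, -0.2857, 0.2732]
tcp_rot: [0.997, 0.073, 0.0, 0.0]
ft_force: [1.1, 0.0, -0.3]
grip_width: 1.0
grip_force: 0.0
```

Run:
```python
from h import *
from cell import robot
import pickle
s=robot.sense();m=robot.camera_model("wrist");i=robot.read_camera("wrist");t=robot.read_camera("top")
cv2.imwrite("pics/w1.png",i);pickle.dump(m,open("w1.pkl","wb"))
T=R.from_quat(s["tcp_rot"]).as_matrix();print(s["position"],np.degrees(np.arctan2(T[1,1],T[0,1])),s["joints"])
p=[ 0.47433898,-0.27461574,0.14569776]
print(proj(m,g2w(p,[(-35,-50,120),(-35,-40,120),(74,-75,60),(-74,-75,60),(-74,75,60),(74,75,60),(-35,0,60),(35,0,60)]),True).round(1))
```

```text
[ 0.42389153 -0.28570382  0.2732101 ] -81.59981103572947 [-0.41967435  0.03683824  0.96357428  1.71821862 -0.03045624  1.40200074
 -0.87549821]
[[330.5 182.8]
 [320.5 182.7]
 [346.2  80.9]
 [343.  205.4]
 [218.9 205.3]
 [215.5  81.1]
 [280.8 173. ]
 [280.7 112.8]]
```

View pics/w1.png

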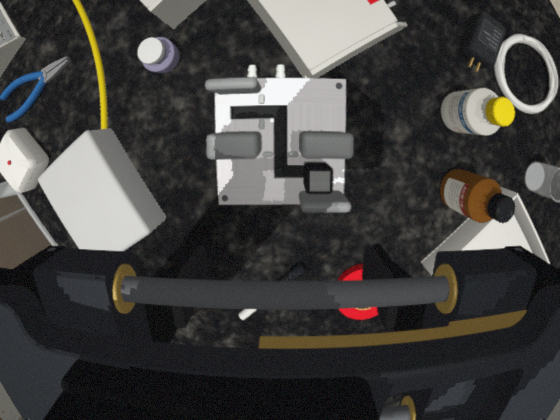

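Wrist view: plate corners at (347,80), (218,205) match the fit within about 1 px. The lever top at (319,180) puts it at gate y ≈ -40, x ≈ -35, i.e. world (0.4455,-0.319). Descending to grasp it along the lane.

send_rows(linear=[[0.0215,-0.0335,-0.03],[0.0215,-0.0335,-0.07],[0.0215,-0.0335,-0.11],[0.0215,-0.0335,-0.14],[0.0215,-0.0335,-0.165],[0.0215,-0.0335,-0.18],[0.0215,-0.0335,-0.192],[0.0215,-0.0335,-0.192]], dr=[[0,0,0],[0,0,0],[0,0,0],[0,0,0],[0,0,0],[0,0,0],[0,0,0],[0,0,0]], fingers=[0,0,0,0,0,0,0,0])

```text
t: 3.95
position: [0.4448, -0.3194, 0.0804]
tcp_rot: [0.997, 0.073, -0.0, -0.0]
ft_force: [0.9, 0.3, -0.4]
grip_width: 1.005
grip_force: 0.0
```

send_rows(linear=[[0,0,0],[0,0,0],[0,0,0],[0,0,0],[0,0,0],[0,0,0]], dr=[[0,0,0],[0,0,0],[0,0,0],[0,0,0],[0,0,0],[0,0,0]], fingers=[0.3,0.5,0.7,0.8,0.8,0.8], squeeze=20)

```text
t: 4.7
position: [0.4448, -0.3197, 0.0806]
tcp_rot: [0.997, 0.073, 0.0, 0.0]
ft_force: [-1.1, -0.2, 0.3]
grip_width: 0.404
grip_force: 0.0
```

Run:
```python
from h import *
from cell import robot
s=robot.sense();i=robot.read_camera("wrist")
cv2.imwrite("pics/w2.png",i);print(s["position"],s["ft_force"],s["grip_width"]*87,s["joints"])
```

```text
[ 0.44475239 -0.31965051  0.0805723 ] [-1.10028606 -0.15694546  0.26557318] 35.1338135686444 [-0.21932629  0.40910732  0.91920035  1.86818335 -0.37370278  1.04773349
 -0.57326916]
```

View pics/w2.png

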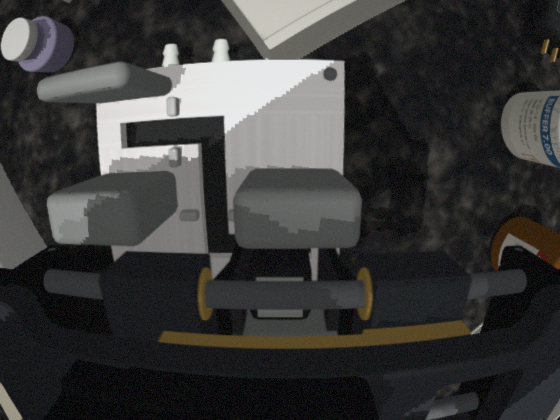

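The lever's grip (around (280,300)) stands between the fingers, centred. The fingers are still closing.

send_rows(linear=[[0,0,0],[0,0,0],[0,0,0],[0,0,0]], dr=[[0,0,0],[0,0,0],[0,0,0],[0,0,0]], fingers=[0.9,0.9,0.9,0.9])

```text
t: 5.25
position: [0.4448, -0.3196, 0.0806]
tcp_rot: [0.997, 0.073, 0.0, 0.0]
ft_force: [0.4, 1.1, 0.7]
grip_width: 0.321
grip_force: 20.0
```

send_rows(linear=[[-0.0009,0.006,0],[-0.0017,0.012,0],[-0.0026,0.018,0],[-0.0035,0.024,0],[-0.0044,0.03,0],[-0.0052,0.036,0],[-0.0057,0.0396,0],[-0.0057,0.0396,0]], dr=[[0,0,0],[0,0,0],[0,0,0],[0,0,0],[0,0,0],[0,0,0],[0,0,0],[0,0,0]], fingers=[0.9,0.9,0.9,0.9,0.9,0.9,0.9,0.9])

```text
t: 6.25
position: [0.439, -0.2794, 0.0805]
tcp_rot: [0.997, 0.073, -0.0, -0.0]
ft_force: [-1.4, 1.4, -0.8]
grip_width: 0.322
grip_force: 20.0
```

send_rows(linear=[[-0.0002,0.001,0],[-0.0003,0.002,0],[-0.0004,0.003,0],[-0.0004,0.003,0]], dr=[[0,0,0],[0,0,0],[0,0,0],[0,0,0]], fingers=[0.9,0.9,0.9,0.9])

```text
t: 6.75
position: [0.4386, -0.277, 0.0806]
tcp_rot: [0.997, 0.073, -0.0, 0.0]
ft_force: [-0.5, -1.1, -1.6]
grip_width: 0.319
grip_force: 20.0
```

send_rows(linear=[[-0.0002,0.001,0],[-0.0003,0.002,0],[-0.0003,0.002,0]], dr=[[0,0,0],[0,0,0],[0,0,0]], fingers=[0.9,0.9,0.9])

```text
t: 7.12
position: [0.4384, -0.2762, 0.0806]
tcp_rot: [0.997, 0.073, 0.0, 0.001]
ft_force: [2.1, -6.4, -6.7]
grip_width: 0.319
grip_force: 20.0
```

Stop felt at the first corner. Backing off to the centre and letting go.

send_rows(linear=[[0.0005,-0.003,0],[0.0005,-0.003,0],[0.0005,-0.003,0],[0.0005,-0.003,0],[0.0005,-0.003,0],[0.0005,-0.003,0],[0.0005,-0.003,0.03],[0.0005,-0.003,0.07]], dr=[[0,0,0],[0,0,0],[0,0,0],[0,0,0],[0,0,0],[0,0,0],[0,0,0],[0,0,0]], fingers=[0.9,0.2,0.2,0.2,0.2,0.2,0.2,0.2])

```text
t: 8.12
position: [0.4382, -0.2778, 0.1508]
tcp_rot: [0.997, 0.073, -0.001, -0.0]
ft_force: [0.8, -0.0, 0.6]
grip_width: 0.795
grip_force: 0.0
```

send_rows(linear=[[0,0,0.01],[0,0,0.01],[0,0,0.01],[0,0,0.01],[0,0,0.01],[0,0,0.01],[0,0,0.01],[0,0,0.01]], dr=[[0,0,0],[0,0,10],[0,0,20],[0,0,30],[0,0,40],[0,0,50],[0,0,60],[0,0,70]], fingers=[0.2,0.2,0.2,0.2,0.2,0.2,0.2,0.2])

```text
t: 9.12
position: [0.4385, -0.2777, 0.1598]
tcp_rot: [0.773, 0.634, -0.0, -0.0]
ft_force: [-0.3, -0.1, 0.4]
grip_width: 0.801
grip_force: 0.0
```

send_rows(linear=[[0,0,0],[0,0,0],[0,0,0]], dr=[[0,0,10],[0,0,20],[0,0,20]], fingers=[0.2,0.2,0.2])

```text
t: 9.5
position: [0.4385, -0.2779, 0.1599]
tcp_rot: [0.654, 0.757, -0.0, -0.0]
ft_force: [-0.3, -1.4, -0.3]
grip_width: 0.798
grip_force: 0.0
```

Run:
```python
from h import *
from cell import robot
s=robot.sense();m=robot.camera_model("wrist");i=robot.read_camera("wrist");t=robot.read_camera("top")
cv2.imwrite("pics/w3.png",np.hstack([i[::1],t])[:, :]if 0 else i);cv2.imwrite("pics/t3.png",t)
T=R.from_quat(s["tcp_rot"]).as_matrix();print(s["position"],np.degrees(np.arctan2(T[1,1],T[0,1])),s["joints"],s["ft_force"],s["grip_width"])
p=[ 0.47433898,-0.27461574,0.14569776]
print(proj(m,g2w(p,[(-35,0,120),(-35,2,120),(-35,-2,120)]),True).round(1))
```

```text
[ 0.43853982 -0.27787079  0.15993657] 8.313265347062657 [-0.2339851   0.16894691  0.78858021  1.85547245 -0.12995111  1.170382
  0.74352042] [-0.30399105 -1.41379036 -0.29834607] 0.7983417145656448
[[284.6 239.4]
 [284.6 236.6]
 [284.6 242.2]]
```

View pics/w3.png

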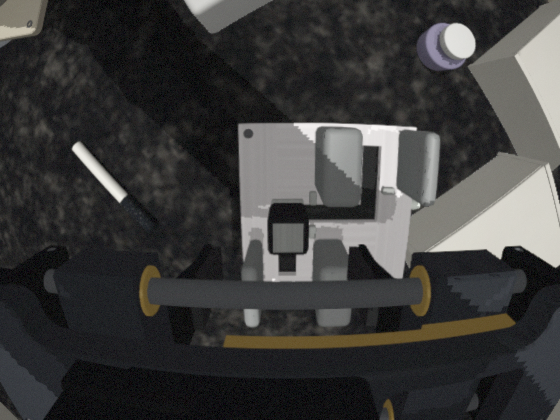

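Wrist view: the lever stands at the first corner with its top at about (289,235). It lines up with the second leg running right to (380,210). The fingers are a quarter turn round, so descend and grasp.

send_rows(linear=[[0.001,0,-0.02],[0.001,0,-0.04],[0.001,0,-0.06],[0.001,0,-0.072],[0.001,0,-0.079],[0.001,0,-0.079],[0.001,0,-0.079],[0.001,0,-0.079]], dr=[[0,0,0],[0,0,0],[0,0,0],[0,0,0],[0,0,0],[0,0,0],[0,0,0],[0,0,0]], fingers=[0.2,0.2,0.2,0.2,0.2,0.5,0.9,0.9], squeeze=35)

```text
t: 10.6
position: [0.4402, -0.2782, 0.082]
tcp_rot: [0.654, 0.757, 0.0, 0.0]
ft_force: [0.2, 0.8, 0.7]
grip_width: 0.546
grip_force: 0.0
```

send_rows(linear=[[0,0,0],[0,0,0],[0,0,0],[0,0,0],[0,0,0]], dr=[[0,0,0],[0,0,0],[0,0,0],[0,0,0],[0,0,0]], fingers=[0.9,0.9,0.9,0.9,0.9])

```text
t: 11.22
position: [0.4402, -0.278, 0.0817]
tcp_rot: [0.653, 0.757, 0.0, 0.0]
ft_force: [2.7, 0.1, 1.0]
grip_width: 0.318
grip_force: 35.0
```

send_rows(linear=[[0,0,0.004],[0,0,0.008],[0,0,0.012],[0,0,0.012],[0,0,0.012]], dr=[[0,0,0],[0,0,0],[0,0,0],[0,0,0],[0,0,0]], fingers=[0.9,0.9,0.9,0.9,0.9])

```text
t: 11.85
position: [0.44, -0.2779, 0.0936]
tcp_rot: [0.654, 0.757, 0.0, 0.0]
ft_force: [5.6, 1.2, -5.0]
grip_width: 0.318
grip_force: 35.0
```

Lifted 12 mm with about 5 N of spring load. Going across over the first ridges, then lowering.

send_rows(linear=[[0.007,0.001,0],[0.014,0.0021,0],[0.021,0.0031,0],[0.028,0.0041,0],[0.035,0.0051,0],[0.042,0.0062,0],[0.048,0.0071,0],[0.048,0.0071,0]], dr=[[0,0,0],[0,0,0],[0,0,0],[0,0,0],[0,0,0],[0,0,0],[0,0,0],[0,0,0]], fingers=[0.9,0.9,0.9,0.9,0.9,0.9,0.9,0.9])

```text
t: 12.85
position: [0.4887, -0.2706, 0.0936]
tcp_rot: [0.653, 0.757, 0.0, 0.0]
ft_force: [0.8, 0.8, -6.1]
grip_width: 0.317
grip_force: 35.0
```

send_rows(linear=[[0,0,-0.004],[0,0,-0.008],[0,0,-0.012],[0,0,-0.012]], dr=[[0,0,0],[0,0,0],[0,0,0],[0,0,0]], fingers=[0.9,0.9,0.9,0.9])

```text
t: 13.35
position: [0.488, -0.2713, 0.0819]
tcp_rot: [0.654, 0.757, 0.0, 0.0]
ft_force: [0.5, 1.1, -0.7]
grip_width: 0.321
grip_force: 35.0
```

send_rows(linear=[[0.006,0.0009,0],[0.012,0.0018,0],[0.018,0.0026,0],[0.021,0.0031,0],[0.021,0.0031,0]], dr=[[0,0,0],[0,0,0],[0,0,0],[0,0,0],[0,0,0]], fingers=[0.9,0.9,0.9,0.9,0.9])

```text
t: 13.98
position: [0.5095, -0.2679, 0.0817]
tcp_rot: [0.653, 0.757, 0.0, 0.0]
ft_force: [0.9, -0.7, 0.8]
grip_width: 0.319
grip_force: 35.0
```

send_rows(linear=[[0.001,0.0002,0],[0.002,0.0003,0],[0.003,0.0005,0],[0.003,0.0005,0]], dr=[[0,0,0],[0,0,0],[0,0,0],[0,0,0]], fingers=[0.9,0.9,0.9,0.9])

```text
t: 14.48
position: [0.5102, -0.2678, 0.0814]
tcp_rot: [0.654, 0.756, -0.001, -0.001]
ft_force: [-8.0, -0.2, 6.0]
grip_width: 0.319
grip_force: 35.0
```

Second corner's stop felt. Back off, let go, rise, turn back.

send_rows(linear=[[-0.004,-0.0006,0],[-0.004,-0.0006,0],[-0.004,-0.0006,0],[-0.004,-0.0006,0],[-0.004,-0.0006,0],[-0.004,-0.0006,0],[-0.004,-0.0006,0.03],[-0.004,-0.0006,0.07]], dr=[[0,0,0],[0,0,0],[0,0,0],[0,0,0],[0,0,0],[0,0,0],[0,0,0],[0,0,0]], fingers=[0.9,0.2,0.2,0.2,0.2,0.2,0.2,0.2])

```text
t: 15.48
position: [0.5072, -0.2677, 0.1517]
tcp_rot: [0.654, 0.757, -0.001, -0.001]
ft_force: [0.3, 0.4, 1.2]
grip_width: 0.796
grip_force: 0.0
```

send_rows(linear=[[0,0,0.01],[0,0,0.01],[0,0,0.01],[0,0,0.01],[0,0,0.01],[0,0,0.01],[0,0,0.01],[0,0,0.01]], dr=[[0,0,0],[0,0,-10],[0,0,-20],[0,0,-30],[0,0,-40],[0,0,-50],[0,0,-60],[0,0,-70]], fingers=[0.2,0.2,0.2,0.2,0.2,0.2,0.2,0.2])

```text
t: 16.48
position: [0.5076, -0.2677, 0.1609]
tcp_rot: [0.97, 0.242, -0.0, -0.0]
ft_force: [0.5, 0.7, 0.1]
grip_width: 0.803
grip_force: 0.0
```

send_rows(linear=[[0,0,0],[0,0,0],[0,0,0]], dr=[[0,0,-10],[0,0,-20],[0,0,-20]], fingers=[0.2,0.2,0.2])

```text
t: 16.85
position: [0.5077, -0.2677, 0.1609]
tcp_rot: [0.997, 0.074, -0.001, 0.0]
ft_force: [0.2, 0.4, 0.4]
grip_width: 0.801
grip_force: 0.0
```

Run:
```python
from h import *
from cell import robot
s=robot.sense();i=robot.read_camera("wrist")
cv2.imwrite("pics/w4.png",i)
T=R.from_quat(s["tcp_rot"]).as_matrix();print(s["position"],np.degrees(np.arctan2(T[1,1],T[0,1])),s["joints"],s["grip_width"])
```

```text
[ 0.50768375 -0.26770981  0.1609408 ] -81.55323212458353 [-0.43813492  0.42139148  1.06894571  1.72315452 -0.38908871  1.23191929
 -0.69636412] 0.801396539674692
```

View pics/w4.png

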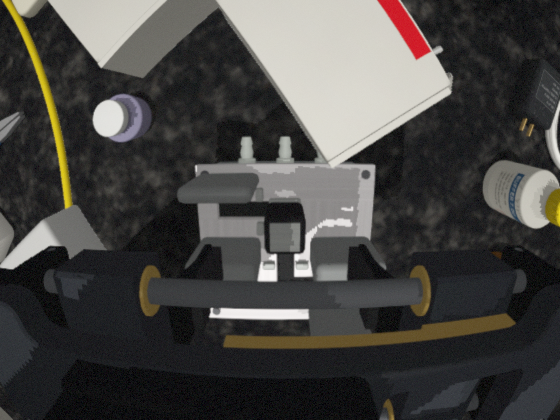

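Wrist view: the lever stands at the second corner, top at about (285,228), in line with the fingers. The third leg leads left at row ~210. Descend, grasp and lift.

send_rows(linear=[[0,0,-0.02],[0,0,-0.04],[0,0,-0.06],[0,0,-0.072],[0,0,-0.0795],[0,0,-0.0795],[0,0,-0.0795],[0,0,-0.0795]], dr=[[0,0,0],[0,0,0],[0,0,0],[0,0,0],[0,0,0],[0,0,0],[0,0,0],[0,0,0]], fingers=[0.2,0.2,0.2,0.2,0.2,0.5,0.9,0.9])

```text
t: 17.9
position: [0.5082, -0.2681, 0.0826]
tcp_rot: [0.997, 0.073, 0.0, 0.0]
ft_force: [0.0, -0.7, 1.0]
grip_width: 0.547
grip_force: 0.0
```

send_rows(linear=[[0,0,0],[0,0,0],[0,0,0],[0,0,0],[0,0,0]], dr=[[0,0,0],[0,0,0],[0,0,0],[0,0,0],[0,0,0]], fingers=[0.9,0.9,0.9,0.9,0.9])

```text
t: 18.52
position: [0.508, -0.268, 0.0822]
tcp_rot: [0.997, 0.073, 0.0, 0.0]
ft_force: [-0.7, 0.6, 1.7]
grip_width: 0.317
grip_force: 35.0
```

send_rows(linear=[[0,0,0.004],[0,0,0.008],[0,0,0.012],[0,0,0.012],[0,0,0.012]], dr=[[0,0,0],[0,0,0],[0,0,0],[0,0,0],[0,0,0]], fingers=[0.9,0.9,0.9,0.9,0.9])

```text
t: 19.15
position: [0.5076, -0.2679, 0.0939]
tcp_rot: [0.997, 0.073, -0.0, -0.0]
ft_force: [-1.4, 0.3, -5.0]
grip_width: 0.321
grip_force: 35.0
```

send_rows(linear=[[-0.0009,0.006,0],[-0.0018,0.012,0],[-0.0026,0.018,0],[-0.0035,0.024,0],[-0.0044,0.03,0],[-0.0053,0.036,0],[-0.0063,0.043,0],[-0.0063,0.043,0]], dr=[[0,0,0],[0,0,0],[0,0,0],[0,0,0],[0,0,0],[0,0,0],[0,0,0],[0,0,0]], fingers=[0.9,0.9,0.9,0.9,0.9,0.9,0.9,0.9])

```text
t: 20.15
position: [0.5016, -0.2238, 0.0939]
tcp_rot: [0.997, 0.074, -0.0, -0.001]
ft_force: [-0.6, 0.6, -5.6]
grip_width: 0.313
grip_force: 35.0
```

send_rows(linear=[[0,0,-0.004],[0,0,-0.008],[0,0,-0.012],[0,0,-0.012]], dr=[[0,0,0],[0,0,0],[0,0,0],[0,0,0]], fingers=[0.9,0.9,0.9,0.9])

```text
t: 20.65
position: [0.5019, -0.2253, 0.0822]
tcp_rot: [0.997, 0.073, 0.0, 0.0]
ft_force: [-0.0, 1.2, -0.6]
grip_width: 0.317
grip_force: 35.0
```

send_rows(linear=[[-0.0005,0.003,0],[-0.0009,0.006,0],[-0.0012,0.008,0],[-0.0015,0.01,0],[-0.0016,0.011,0],[-0.0016,0.011,0]], dr=[[0,0,0],[0,0,0],[0,0,0],[0,0,0],[0,0,0],[0,0,0]], fingers=[0.9,0.9,0.9,0.9,0.9,0.9])

```text
t: 21.4
position: [0.5004, -0.218, 0.0831]
tcp_rot: [0.997, 0.072, 0.001, 0.003]
ft_force: [2.9, -15.4, -4.4]
grip_width: 0.322
grip_force: 35.2
```

Firm stop at the end, where predicted. Ease the push, let go, rise.

send_rows(linear=[[0.0002,-0.0015,-0.001],[0.0003,-0.002,-0.001],[0.0003,-0.002,-0.001],[0.0003,-0.002,-0.001],[0.0003,-0.002,-0.001],[0.0003,-0.002,-0.001],[0.0003,-0.002,0.03],[0.0003,-0.002,0.09]], dr=[[0,0,0],[0,0,0],[0,0,0],[0,0,0],[0,0,0],[0,0,0],[0,0,0],[0,0,0]], fingers=[0.9,0.9,0.3,0.2,0.2,0.2,0.2,0.2])

```text
t: 22.4
position: [0.4991, -0.2152, 0.1717]
tcp_rot: [0.997, 0.073, -0.002, -0.0]
ft_force: [2.5, 1.7, 0.7]
grip_width: 0.788
grip_force: 0.0
```

send_rows(linear=[[-0.01,0,0.05],[-0.03,0,0.09],[-0.04,0,0.1],[-0.04,0,0.1]], dr=[[0,0,0],[0,0,0],[0,0,0],[0,0,0]], fingers=[0.2,0.2,0.2,0.2])

```text
t: 22.9
position: [0.4604, -0.2157, 0.2726]
tcp_rot: [0.997, 0.073, 0.001, -0.001]
ft_force: [0.2, 1.0, 0.6]
grip_width: 0.795
grip_force: 0.0
```

Run:
```python
from h import *
from cell import robot
m=robot.camera_model("wrist");i=robot.read_camera("wrist");print(robot.sense()["position"])
p=[ 0.47433898,-0.27461574,0.14569776]
P=proj(m,g2w(p,[(35+a,50+b,120) for a,b in((-14,-14),(-14,14),(14,14),(14,-14))]),True)
P2=proj(m,g2w(p,[(74,75,60),(74,-75,60),(-74,-75,60),(-74,75,60)]),True);print(P.round(1))
o=P.mean(0).astype(int)-[90,70];c=cv2.resize(i[o[1]:o[1]+140,o[0]:o[0]+180],None,fx=4,fy=4,interpolation=cv2.INTER_CUBIC)
for Q in(P,P2): cv2.polylines(c,[((Q-o+.5)*4).astype(np.int32)],True,(0,0,255),1)
cv2.imwrite("pics/w5.png",c)
```

```text
[ 0.46059705 -0.21522474  0.27194116]
[[309.  173.4]
 [280.4 173.3]
 [280.4 144.8]
 [309.4 145. ]]
```

View pics/w5.png

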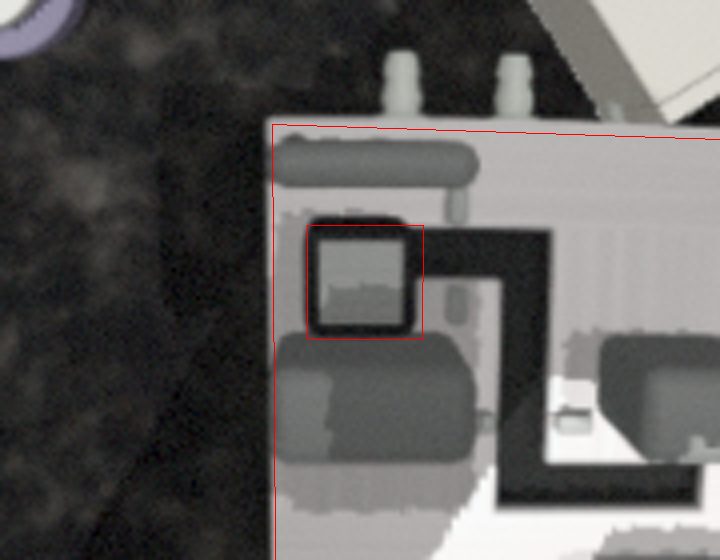

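Final close-up: the lever sits at the end of the third leg, with its centre at (362,275) against a predicted (365,281). It is beyond the second ridges at (457,205) and (457,300), and down. The fingers are clear.

```bash
python3 -c "
from cell import robot
print(robot.job_done())"
```

```text
the job is handed in; nothing more can be done
None
```

The lever went from park through both corners to the end of the slot: lifted over both pairs of ridges, let go at each corner, and left down and released at run with the gripper clear; the bottles and jar were not touched, and the job was handed in at about 23 s.

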